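# Close the dowel jar airtight

## Robot

A 6-joint arm with a two-finger parallel gripper is mounted at the origin on the work surface. World frame = base frame: x ahead of the robot, y to its left, z up, the work surface at z = 0. Lengths are in mm, angles in rad, forces in N, time in s.
With the tool pointing down it reaches from about 400 to 925 mm from the base axis. Payload 12.5 kg.
Tool frame: the origin (TCP) lies at the centre of the arm's flange, where the gripper is bolted on; the fingertips stand 190 mm ahead of it and the grasp point (between the pads) lies 171 mm ahead of it; z points along the fingers, y is the line along which they close (so a half turn about z gives the same grasp; the last joint's range is limited). The gripper opens to 95 mm and grips with 3 to 60 N. Pads are 20 mm wide; open, the fingers measure 119 mm over their backs; the gripper's body (75 mm by 180 mm) begins 59 mm behind the grasp point.
Start: joints at [1.006, 0.491, 1.559, -0, 1.092, -0.106], TCP at [276.773, 560.376, 404.761] pointing down, gripper open.
Joint ranges: [-3.1, 3.1], [-0.84, 2.19], [0.05, 2.79], [-1.13, 4.28], [0.06, 2.93], [-2.69, 2.69]. Speed limits (rad/s): [2.22, 2.22, 2.79, 3.14, 3.14, 3.14].

## Interface

Orientations are given as [roll, pitch, yaw] about the fixed x, y, z axes, in that order (R = Rz(yaw) Ry(pitch) Rx(roll)).
In Python, from cell import env, read_camera, search_frame, cut_out gives the robot as it stands. The module is installed in compiled form; this text tells all that it offers.
- The arm moves only by the tool move_arm, never from a script. Its argument "commands" is a list of rows, each a list of 3 entries, a list of its own where there are three numbers: the shift along the world's x, y, z normalised to -1 to 1, where 1 is 0.03 m, then the turn about the world's z normalised to -1 to 1, where 1 is 0.08 rad, then the opening, from -1 (shut) to 1 (fully open), so that 0 is half open. A call has 1 to 20 rows; each row shifts and turns the commanded pose from where the row before left it; what a row does not reach is not made up. A row lasts 1/12 s, in which the tool goes at most 41.7 mm and 7.16 degrees, less where a joint would pass 70% of its speed; a pose out of reach is approached as far as the arm can. A call with a number of a shift or a turn outside -1 to 1 is refused whole. A call with a gripper value outside its range is refused whole. The fingers move at their own pace and stop on an object; the grip force is fixed at half the most. Time passes only in rows, so rows that do not move let the fingers close. It gives the time, the measured TCP pose, the force, the opening and the grip force at its end, in the units of the state.
- env.state(): the state, without advancing time (a new reading comes with each control period).
- read_camera(name): name is "scene" or "side" or "wrist"; returns a dict with "image" (420x560x3 uint8, red, green, blue), "fx", "fy", "cx", "cy" (pixels), "D" ([k1, k2, p1, p2, k3] as OpenCV has them; the pictures are not rectified), "rvec" (rotation vector, rad) and "tvec" (3), from world to camera coordinates, as OpenCV has them. Camera axes: x right, y down, z forward; pixel columns grow to the right and rows downward; lengths in mm; the calibration is good to about 2 mm. A picture is of the moment at which its call begins. There is no depth.
- env.job_done(): hands the job in; it is judged then, once.
Trained networks look in a picture, given as the dict that the camera call returned (one of the last four; its "shot" number tells which), for a name from the list of things; names that differ only in an ending like _2 or _b are one class to them, and where a whole thing is asked for, a point or a joint stands for the part that bears it (a point fixed in the world has none). Each returns a list of dicts, best first, with "confidence" (0 to 1); they miss things now and then, are a little off and sometimes report something else, mostly with a low value. They report only what shows in the picture. A call takes as long as a camera call. They do not tell look-alikes from the thing itself.
- search_frame(thing, picture): "at" ([column, row] in pixels, amid what is visible of it).
- cut_out(thing, picture): "region" (420x560 bool, what is visible of it) and "at" ([column, row] in pixels, amid what is visible of it).
The state is a dict: "t": time; "joints": joint angles; "qvel": joint speeds; "tau": joint torques, N m; "eef_pos": TCP position; "tcp_rot": TCP orientation; "ft_force": force on the tool from outside, world axes, zero at the start; "moment": the same for the moment, N m; "opening": opening from 0.0 (shut) to 1.0 (fully open); "grip_force": force on a finger pad.
Only numpy, scipy, OpenCV 4.12 (cv2) and the standard library are available. Lean on these libraries where they do the work, as an engineer would, in place of code of your own. Each camera call takes 0.05 s, during which the arm holds its last target. There are 200 camera calls.

## Task

Put the loose steel screw lid on the open jar of beech dowels in the rack and screw it down clockwise, by feel, until it is just snug on its rubber ring, so that the dowels stay dry. Do not overtighten it; then let go of it, and leave the other things on the bench where they are.

Things in the scene. Friction and masses are not known exactly. Their poses are not given: they have to be found in the camera images.
- lid_center (a point): Loose steel screw lid, lying skirt down on the bench, about 170 g: 58 mm across, 23 mm high. This point is on its axis, half-way up; z up. Three lugs inside the skirt sit on its x axis and at +-120 deg. It turns freely (under 0.1 N m) until they draw it onto the ring, then the torque climbs by about 1.5 N m per rad: just snug at 0.25 to 0.32 N m, still loose below 0.18, too tight above 0.38.
- mouth (a point): Centre of the open jar's round rim, 124 mm above the bench; z up the neck's axis. Neck 42 mm wide, 24 mm high, three-start thread. With the lid's x axis along this x axis (or +-120 deg), within 8 deg, the lid drops fully on: lid_center then 1 to 6 mm below this point; else it lands on the thread and drops in when turned. From there 0.6 to 1.5 rad clockwise to snug. Lid play on the neck: 1 mm sideways.
- ring: Black rubber sealing ring set in the rim of the open jar, 38 mm across. It stands 1 to 5 mm above the rim, depending on the ring fitted: not known beforehand, so stop by torque, not at an angle. It is firm, about 50 N per mm, and is crushed by over 40 N, also by pushing the lid down. Origin on the axis, 3 mm below the ring's top.
- rack: Plywood rack screwed to the bench: 124 mm deep (x), 334 mm long (y), 62 mm high. Two square white jars, 76 mm wide with their shoulders 100 mm above the bench, stand in its pockets at y = +-70 mm; they cannot lift and twist only 2 or 3 degrees, springily. Origin at the centre of its underside.
- closed_jar: The other jar in the rack, already closed with a lid of the same kind, its top 131 mm above the bench; leave it. Either jar may be in either pocket. Origin at the centre of the jar's underside.
- wheels: Two wooden toy wheels glued into one stack, 43 mm across, 30 mm high, loose on the bench; leave them. Origin at the centre of the underside.
- glue: Glue bottle standing on the bench, 58 mm across, 170 mm high; leave it. Origin at the centre of the underside.
- hammer: Hammer lying on the bench along its own x axis, handle towards -x, head towards +x, 260 mm long; leave it. Origin half-way along, on the bench.
Not all that is in view belongs to the job. What is shaped like the part that bears lid_center but pink or turquoise is not meant.

How it is judged (in metres and radians):
On the way:
1. the lid is set down over the jar's neck (horizontal distance between lid_center and mouth below 0.004 m and z of lid_center in the frame of mouth below 0.007 m), for 0.1 s.
At the end, for the whole second after the job is handed in: the lid sits on the jar's neck (centred within 4 mm, level within 0.08 rad), at rest, screwed down snug: it keeps pressing on the rubber ring with 10 to 23 N after it is let go (contact force between lid and ring between 10 and 23 N and horizontal distance between lid_center and mouth below 0.004 m and angle between lid_center's own z axis and vertical below 0.08 rad and linear speed of lid below 0.01 m/s); the robot touches nothing.
It fails at once if the lid is overtightened or rammed down: it presses on the ring with over 40 N (contact force between lid and ring above 40 N).
It fails at once if the stack of wheels is shifted by over 30 mm (distance of wheels from where it was at the start of the episode above 0.03 m).
It fails at once if the glue bottle is shifted by over 30 mm (distance of glue from where it was at the start of the episode above 0.03 m).
It fails at once if the hammer is shifted by over 30 mm (distance of hammer from where it was at the start of the episode above 0.03 m).
It also fails if it takes over 61 s, if anything falls off the work surface, if the arm or the gripper's body presses on something with over 40 N, if the wrist force passes 120 N, or if a joint passes its speed limit or range.

## Working session

There is one attempt and no reset: what is moved stays moved. The work goes in short steps, Python scripts to look and compute and a tool call to move; the robot and the scene stay as the last step left them, time stands still between calls to the robot, and variables do not carry over. Pictures are saved under pics/ and viewed, at most 10 in all, crops included, and the job is handed in when it is done.

Besides the shell and the picture viewer there is one more tool, called as name([rows], argument=value, ...), one row to a line, values as JSON. move_arm: Moves the arm, as the interface text tells. Its arguments: {"type":"object","properties":{"commands":{"type":"array","items":{"type":"array"}}},"required":["commands"]}

```bash
mkdir -p pics; cat > h.py <<'E'
import numpy as np, cv2
from cell import env, read_camera, search_frame, cut_out
def K(p): return np.array([[p["fx"],0,p["cx"]],[0,p["fy"],p["cy"]],[0,0,1.]])
def ray(p,uv):
    n=cv2.undistortPoints(np.array([[uv]],float),K(p),np.array(p["D"],float))[0,0]
    R=cv2.Rodrigues(np.array(p["rvec"],float))[0]; t=np.array(p["tvec"],float).ravel()
    return -R.T@t, R.T@np.array([n[0],n[1],1])
def at_z(p,uv,z):
    o,d=ray(p,uv); return o+d*(z-o[2])/d[2]
def proj(p,P):
    return cv2.projectPoints(np.array(P,float).reshape(-1,1,3),np.array(p["rvec"],float),np.array(p["tvec"],float),K(p),np.array(p["D"],float))[0].reshape(-1,2)
def tri(obs):
    A=0;b=0
    for p,uv in obs:
        o,d=ray(p,uv); d=d/np.linalg.norm(d); M=np.eye(3)-np.outer(d,d); A=A+M; b=b+M@o
    return np.linalg.solve(A,b)
def save(p,n): cv2.imwrite("pics/"+n,p["image"][:,:,::-1])
E
cat > a.py <<'E'
from h import *
print(env.state())
Z=dict(lid_center=12,mouth=124,ring=125,rack=31,closed_jar=80,wheels=15,glue=85,hammer=10)
for n in ["scene","side","wrist"]:
    p=read_camera(n); save(p,n+"0.png")
    for k in Z:
        print(n,k,[(np.round(r["at"]).tolist(),round(r["confidence"],2),np.round(at_z(p,r["at"],Z[k])[:2]).tolist()) for r in search_frame(k,p)[:4]])
a=cv2.imread("pics/scene0.png");
E
python3 a.py
```

```text
{'t': 0.0, 'joints': array([ 1.00640686e+00,  4.91537824e-01,  1.55944804e+00, -3.83046656e-05,
        1.09171827e+00, -1.05606729e-01]), 'qvel': array([-0.00054081, -0.00101972,  0.00127186, -0.00024223, -0.00036687,
        0.00185656]), 'tau': array([-1.82614363e-03, -6.12641287e+01, -2.58174294e+01,  6.91438140e-02,
        4.83580597e-02, -9.28591339e-05]), 'eef_pos': array([276.75066935, 560.34411037, 404.17562585]), 'tcp_rot': array([-3.14048378e+00, -8.33783283e-05,  2.68282754e+00]), 'ft_force': array([ 0.49337887, -0.37426807,  0.63370413]), 'moment': array([-0.03581062, -0.01463046, -0.01417685]), 'grip_force': 0.0, 'opening': 1.0027940853222672}
scene lid_center [([327.0, 258.0], 0.7, [422.0, 102.0]), ([325.0, 210.0], 0.68, [339.0, -50.0]), ([301.0, 230.0], 0.61, [441.0, -17.0]), ([272.0, 212.0], 0.53, [490.0, -119.0])]
scene mouth []
scene ring []
scene rack [([244.0, 282.0], 0.85, [670.0, 74.0])]
scene closed_jar [([261.0, 285.0], 0.88, [641.0, 125.0])]
scene wheels [([234.0, 241.0], 0.68, [638.0, -71.0]), ([350.0, 311.0], 0.58, [452.0, 267.0])]
scene glue [([327.0, 355.0], 0.71, [582.0, 354.0])]
scene hammer [([239.0, 152.0], 0.96, [474.0, -409.0])]
side lid_center [([227.0, 248.0], 0.86, [345.0, -36.0]), ([256.0, 228.0], 0.73, [449.0, -14.0]), ([227.0, 208.0], 0.64, [417.0, 96.0]), ([284.0, 250.0], 0.63, [474.0, -122.0])]
side mouth [([318.0, 184.0], 0.95, [625.0, -51.0])]
side ring []
side rack [([301.0, 192.0], 0.9, [627.0, 23.0])]
side closed_jar [([284.0, 160.0], 0.76, [631.0, 128.0]), ([235.0, 130.0], 0.25, [575.0, 337.0])]
side wheels [([211.0, 168.0], 0.73, [454.0, 279.0])]
side glue [([235.0, 129.0], 0.83, [574.0, 337.0])]
side hammer [([347.0, 331.0], 0.76, [468.0, -401.0])]
wrist lid_center []
wrist mouth []
wrist ring []
wrist rack []
wrist closed_jar []
wrist wheels [([139.0, 398.0], 0.47, [436.0, 296.0])]
wrist glue []
wrist hammer []
```

```bash
python3 -c "
import cv2,numpy as np
a=cv2.imread('pics/scene0.png');b=cv2.imread('pics/side0.png')
f=lambda i,x,y:cv2.resize(i[y:y+200,x:x+266],(800,600),interpolation=3)
cv2.imwrite('pics/c1.png',f(a,200,150));cv2.imwrite('pics/c2.png',f(b,170,110))"
```

```text
(no output)
```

View pics/c1.png

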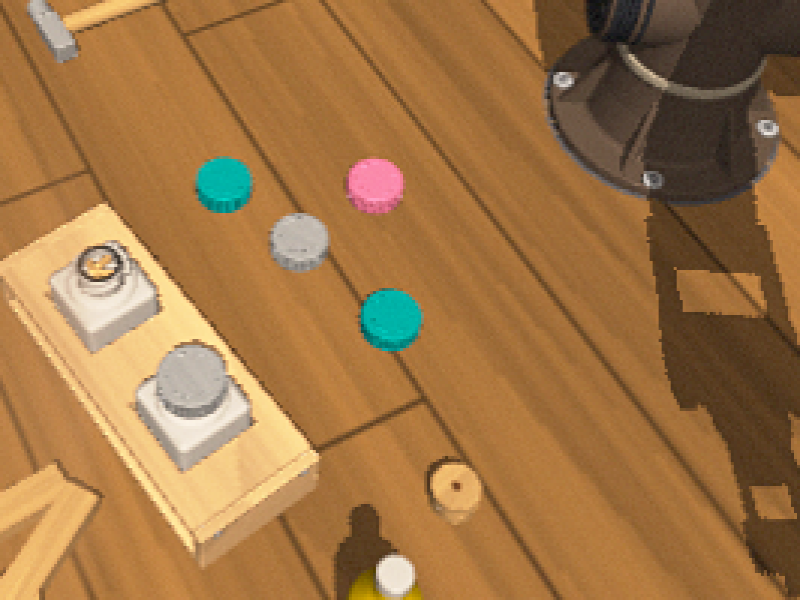

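View pics/c2.png

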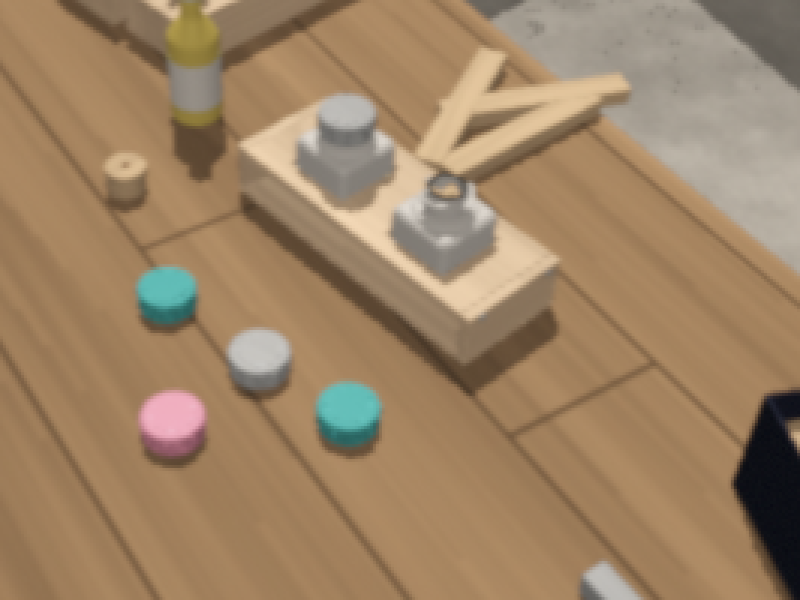

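The steel-grey lid at scene (299,230) / side (256,228) is the one meant. The turquoise ones at (272,212) and (330,257) and the pink one at (325,211) are look-alikes. The open jar shows its dark ring at about scene (233,238) and side (318,174), and the closed jar stands in the other pocket.

move_arm([
  [[0.28,-0.96,0],0,1],
  [[0.28,-0.96,0],0,1],
  [[0.28,-0.96,0],0,1],
  [[0.28,-0.96,0],0,1],
  [[0.28,-0.96,0],0,1],
  [[0.28,-0.96,0],0,1],
  [[0.28,-0.96,0],0,1],
  [[0.28,-0.96,0],0,1],
  [[0.28,-0.96,0],0,1],
  [[0.28,-0.96,0],0,1],
  [[0.28,-0.96,0],0,1],
  [[0.28,-0.96,0],0,1],
  [[0.28,-0.96,0],0,1],
  [[0.28,-0.96,0],0,1],
  [[0.28,-0.96,0],0,1],
  [[0.28,-0.96,0],0,1],
  [[0.28,-0.96,0],0,1],
  [[0.28,-0.96,0],0,1],
  [[0,0,0],0,1],
  [[0,0,0],0,1],
])

```text
t: 3.02
eef_pos: [428.2, 41.0, 404.8]
tcp_rot: [3.141, 0.0, 2.68]
ft_force: [-0.2, 0.9, 0.3]
opening: 0.999
grip_force: 0.0
```

```bash
cat > b.py <<'E'
from h import *
import sys
s=env.state(); print(s["t"],s["eef_pos"],s["tcp_rot"],s["joints"])
p=read_camera("wrist"); save(p,sys.argv[1])
o,d=ray(p,(280,210)); print("cam",o,d)
for k,z in dict(lid_center=12,mouth=124,ring=125,closed_jar=80,wheels=15).items():
    print(k,[(np.round(r["at"]).tolist(),round(r["confidence"],2),np.round(at_z(p,r["at"],z)[:2],1).tolist()) for r in search_frame(k,p)[:5]])
E
python3 b.py w1.png
```

```text
3.0167 [428.17149372  40.96148331 404.76268613] [3.14137922e+00 1.63197421e-05 2.67983595e+00] [-5.84773364e-02  2.13744181e-01  2.00896350e+00  2.38919335e-04
  9.18786211e-01 -1.16766192e+00]
cam [356.44238549  76.14599867 383.80309854] [ 0.25238132 -0.1231742  -0.95977909]
lid_center [([186.0, 293.0], 0.83, [493.1, -105.3]), ([320.0, 144.0], 0.81, [411.7, 93.1]), ([235.0, 222.0], 0.8, [444.6, -18.5]), ([158.0, 143.0], 0.61, [341.1, -47.6])]
mouth [([331.0, 384.0], 0.71, [576.9, 13.8])]
ring [([332.0, 386.0], 0.19, [578.7, 13.8])]
closed_jar [([461.0, 305.0], 0.98, [588.0, 143.1])]
wheels []
```

View pics/w1.png

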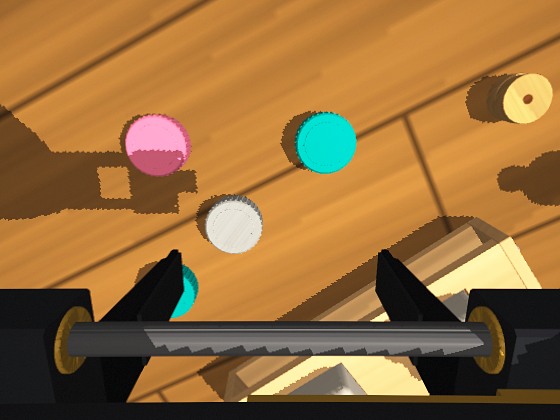

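The grey lid shows at (235,222) in the wrist view, between the turquoise (326,143) and pink (157,145) lids. Its world position is about (445,-18).

```bash
cat >> h.py <<'E'
from scipy.optimize import least_squares
def cyl(x,y,z0,z1,r):
    a=np.linspace(0,2*np.pi,48,endpoint=False); c=np.c_[x+r*np.cos(a),y+r*np.sin(a)]
    return np.vstack([np.c_[c,0*a+z0],np.c_[c,0*a+z1]])
def hullc(q):
    m=cv2.moments(cv2.convexHull(q.astype(np.float32))); return np.array([m["m10"]/m["m00"],m["m01"]/m["m00"]]),m["m00"]
def fitcyl(p,mask,z0,z1,r,x0):
    v,u=np.nonzero(mask); c=np.array([u.mean(),v.mean()])
    f=least_squares(lambda x:hullc(proj(p,cyl(x[0],x[1],z0,z1,r)))[0]-c,x0,diff_step=1e-3)
    return f.x, mask.sum(), hullc(proj(p,cyl(*f.x,z0,z1,r)))[1]
def lid(p,x0):
    g=[r for r in cut_out("lid_center",p) if np.linalg.norm(at_z(p,r["at"],12)[:2]-x0)<30]
    return [(fitcyl(p,r["region"],0,23,29,x0),r["at"],r["confidence"]) for r in g]
E
python3 - <<'E'
from h import *
p=read_camera("wrist"); print(lid(p,np.array([445,-18.])))
i=p["image"][180:270,175:295]; cv2.imwrite("pics/lid1.png",cv2.resize(i[:,:,::-1],(800,600),interpolation=2))
E
```

```text
[((array([446.61219048, -20.64538183]), np.int64(2605), 2767.5228972648038), [231.6, 224.7], 0.64)]
```

View pics/lid1.png

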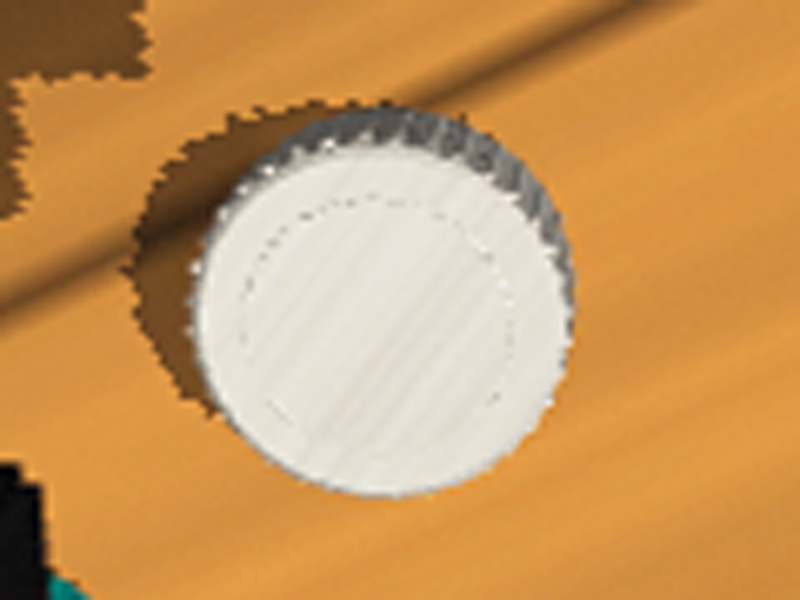

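move_arm([
  [[1,-0.2,0],0,1],
  [[1,-0.2,0],0,1],
  [[1,-0.2,0],0,1],
  [[1,-0.2,0],0,1],
  [[1,-0.2,0],0,1],
  [[1,-0.2,0],0,1],
  [[0,0,0],0,1],
  [[0,0,0],0,1],
])

```text
t: 4.08
eef_pos: [608.7, 6.1, 403.8]
tcp_rot: [-3.141, -0.001, 2.683]
ft_force: [0.2, 0.8, -0.5]
opening: 0.997
grip_force: 0.0
```

```bash
python3 b.py w2.png
```

```text
4.0833 [608.66057371   6.09652269 403.7926774 ] [-3.14123495e+00 -1.16072645e-03  2.68295371e+00] [-9.84718045e-02  4.68658839e-01  1.60155499e+00  8.46077454e-05
  1.07259114e+00 -1.21066987e+00]
cam [536.79590607  41.08284059 382.93118034] [ 0.25156334 -0.12231699 -0.96010341]
lid_center [([100.0, 123.0], 0.6, [481.2, -121.5]), ([171.0, 37.0], 0.56, [446.3, -22.2])]
mouth [([282.0, 253.0], 0.6, [635.2, -5.0])]
ring [([279.0, 265.0], 0.92, [642.0, -11.1])]
closed_jar [([428.0, 164.0], 0.93, [634.7, 125.9]), ([288.0, 264.0], 0.36, [663.5, -13.3])]
wheels []
```

View pics/w2.png

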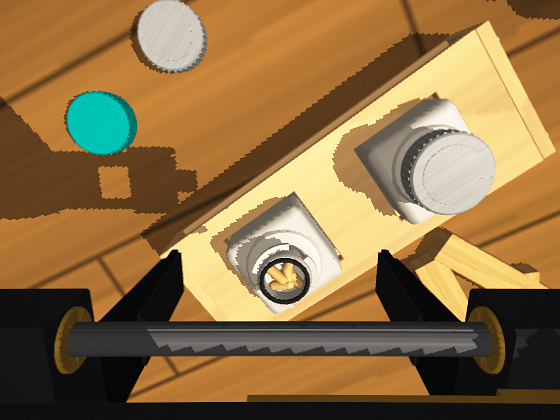

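The open jar's ring is at pixel (285,281) in this wrist view and the dowels show inside it. The lid is a plain disc with no marks for its lugs. Next I take a second view at another yaw, which also winds the wrist back for screwing.

move_arm([
  [[0.15,0,0],1,1],
  [[0.15,0,0],1,1],
  [[0.15,0,0],1,1],
  [[0.15,0,0],1,1],
  [[0.15,0,0],1,1],
  [[0.15,0,0],1,1],
  [[0.15,0,0],1,1],
  [[0.15,0,0],1,1],
  [[0.15,0,0],1,1],
  [[0.15,0,0],1,1],
  [[0,0,0],1,1],
  [[0,0,0],1,1],
  [[0,0,0],1,1],
  [[0,0,0],1,1],
  [[0,0,0],0,1],
  [[0,0,0],0,1],
])

```text
t: 5.72
eef_pos: [652.7, 6.1, 405.1]
tcp_rot: [-3.142, 0.0, -2.483]
ft_force: [-0.5, -0.2, -0.6]
opening: 1.0
grip_force: 0.0
```

```bash
cat > m.py <<'E'
from h import *
import json,sys,glob
# fit dark ring blob: component of dark pixels nearest guess, filled, ellipse of outer contour
def ringfit(p,uv,thr=70):
    g=p["image"].max(2); m=(g<thr).astype(np.uint8)
    n,l,s,c=cv2.connectedComponentsWithStats(m)
    best=None
    for k in range(1,n):
        x,y,w,h,a=s[k]
        cc=np.array([x+w/2,y+h/2])
        if a>80 and w<90 and h<90 and np.linalg.norm(cc-uv)<40 and (best is None or a>best[0]): best=(a,k)
    k=best[1]; cn=max(cv2.findContours((l==k).astype(np.uint8),0,1)[0],key=cv2.contourArea)
    return cv2.fitEllipse(cn)
E
python3 b.py w3.png; python3 - <<'E'
from m import *
from h import *
p=read_camera("wrist")
r=search_frame("ring",p); print(r[:1])
c=cut_out("ring",p); print([(x["at"],x["confidence"],x["region"].sum()) for x in c])
e=ringfit(p,np.array(r[0]["at"])); print(e)
x,y=map(int,r[0]["at"]); cv2.imwrite("pics/ring3.png",cv2.resize(p["image"][max(0,y-50):y+50,x-66:x+67,::-1],(800,600),interpolation=2))
import pickle; pickle.dump(p,open("p3.pkl","wb"))
E
```

```text
5.7167 [652.67591082   6.10016209 405.06595408] [-3.14150940e+00  2.32404560e-04 -2.48273515e+00] [-9.18030459e-02  5.30715658e-01  1.48544988e+00  1.08216152e-04
  1.12520039e+00 -2.32150350e+00]
cam [589.42176125 -44.49492238 384.07758466] [ 0.22129374  0.17306568 -0.95975073]
lid_center [([524.0, 38.0], 0.92, [415.6, 96.7]), ([395.0, 6.0], 0.78, [466.6, -11.5])]
mouth [([258.0, 188.0], 0.7, [646.0, -19.7])]
ring [([260.0, 186.0], 0.69, [643.6, -19.4]), ([258.0, 189.0], 0.69, [646.5, -19.1])]
closed_jar [([407.0, 251.0], 0.9, [621.7, 119.6])]
wheels []
[{'at': [242.6, 220.9], 'confidence': 0.93}]
[([235.5, 209.4], 0.73, np.int64(865))]
((256.54840087890625, 203.13873291015625), (50.72236633300781, 52.3868293762207), 102.26709747314453)
```

View pics/ring3.png

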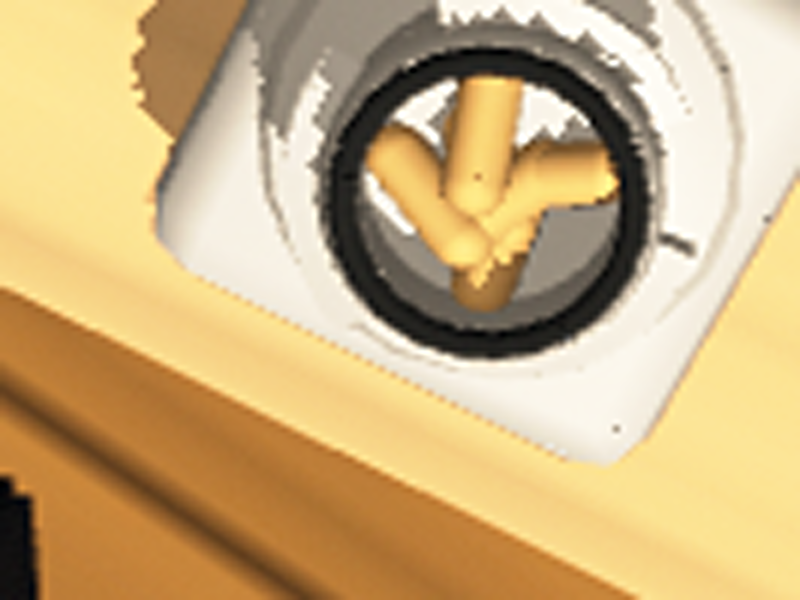

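The ring's outer edge is a clean circle at wrist pixel (257,203). A short dark mark on the jar's shoulder shows at about crop (678,243). I combine this with w2.png to triangulate the ring and refit the lid top.

```bash
python3 - <<'E'
from m import *
import pickle
from scipy.spatial.transform import Rotation as Ro
p3=pickle.load(open("p3.pkl","rb"))
def T(R,t): M=np.eye(4);M[:3,:3]=R;M[:3,3]=t;return M
def tcp(pos,r): return T(Ro.from_euler("xyz",r).as_matrix(),pos)
W3=tcp([652.676,6.100,405.066],[-3.1415,0.00023,-2.48273])
C3=T(cv2.Rodrigues(np.array(p3["rvec"]))[0],np.array(p3["tvec"]).ravel())
H=C3@W3; np.save("H.npy",H)   # tcp->cam
def cam(name,pos,r):
    C=H@np.linalg.inv(tcp(pos,r)); q=dict(p3); q["image"]=cv2.imread("pics/"+name)[:,:,::-1].copy()
    q["rvec"]=cv2.Rodrigues(C[:3,:3])[0].ravel(); q["tvec"]=C[:3,3]; return q
p2=cam("w2.png",[608.661,6.097,403.793],[-3.14123,-0.00116,2.68295])
p1=cam("w1.png",[428.171,40.961,404.763],[3.14138,0,2.679836])
print("camchk",ray(p2,(280,210))[0],ray(p1,(280,210))[0])
e2=ringfit(p2,np.array([285,281])); e3=ringfit(p3,np.array([257,203])); print(e2,e3)
X=tri([(p2,e2[0]),(p3,e3[0])]); print("ring",X,proj(p2,X)-e2[0],proj(p3,X)-e3[0])
for p,e in((p2,e2),(p3,e3)):
    print("size",sum(e[1])/2*np.linalg.norm(ray(p,(280,210))[0]-X)/p["fx"], [at_z(p,e[0],z)[:2] for z in (124,127,130)])
# lid top: bright low-saturation blob
def lidtop(p,uv):
    im=p["image"].astype(int); m=((im.max(2)-im.min(2)<40)&(im.min(2)>150)).astype(np.uint8)
    m=cv2.morphologyEx(m,cv2.MORPH_OPEN,np.ones((3,3)))
    n,l=cv2.connectedComponents(m); k=l[uv[1],uv[0]]
    return cv2.fitEllipse(cv2.convexHull(max(cv2.findContours((l==k).astype(np.uint8),0,1)[0],key=cv2.contourArea)))
l1=lidtop(p1,(232,228)); l2=lidtop(p2,(170,37)); print(l1,l2)
print("lid",tri([(p1,l1[0]),(p2,l2[0])]),at_z(p1,l1[0],23),at_z(p2,l2[0],23))
E
```

```text
camchk [535.40585112  40.43475494 382.66571513] [355.05056294  75.52669198 383.54095864]
((284.0599670410156, 280.64923095703125), (45.266883850097656, 49.35215377807617), 88.56751251220703) ((256.54840087890625, 203.13873291015625), (50.72236633300781, 52.3868293762207), 102.26709747314453)
ring [655.56460247 -14.2072054  122.29015698] [[0.73717363 0.52651316]] [[ 0.09355948 -0.94905167]]
size 36.46294276700798 [array([654.13853045, -14.15519704]), array([652.76147111, -13.52206382]), array([651.38441178, -12.88893061])]
size 36.94243495553858 [array([655.73413603, -14.04003952]), array([654.97221709, -14.39401299]), array([654.21029814, -14.74798647])]
((233.38998413085938, 226.57725524902344), (52.70457458496094, 55.988258361816406), 98.99702453613281) ((170.33409118652344, 34.17934036254883), (63.67743682861328, 71.33257293701172), 153.787353515625)
lid [445.074139   -20.98170477  20.69619538] [444.50938942 -20.31685641  23.        ] [445.63689068 -20.64186915  23.        ]
```

move_arm([
  [[-0.86,-0.11,0],-0.98,1],
  [[-0.86,-0.11,0],-0.98,1],
  [[-0.86,-0.11,0],-0.98,1],
  [[-0.86,-0.11,0],-0.98,1],
  [[-0.86,-0.11,0],-0.98,1],
  [[-0.86,-0.11,0],-0.98,1],
  [[-0.86,-0.11,0],-0.98,1],
  [[-0.9,-0.12,0],-0.98,1],
  [[0,0,-0.4],-0.98,1],
  [[0,0,-0.4],-0.98,1],
  [[0,0,-0.4],-0.98,1],
  [[0,0,-0.4],-0.98,1],
  [[0,0,-0.4],-0.98,1],
  [[0,0,-0.4],-0.98,1],
  [[0,0,-0.4],-0.98,1],
  [[0,0,-0.4],-0.98,1],
  [[0,0,-0.4],-0.98,1],
  [[0,0,-0.4],-0.98,1],
  [[0,0,-0.4],-0.98,1],
  [[0,0,-0.4],-0.98,1],
])

```text
t: 7.83
eef_pos: [445.5, -20.7, 260.3]
tcp_rot: [3.141, 0.0, 2.231]
ft_force: [0.3, -0.1, -0.1]
opening: 0.999
grip_force: 0.0
```

move_arm([
  [[0,0,0],0,1],
  [[0,0,-0.5],0,1],
  [[0,0,-0.5],0,1],
  [[0,0,-0.5],0,1],
  [[0,0,-0.4],0,1],
  [[0,0,-0.3],0,1],
  [[0,0,0],0,1],
])

```text
t: 8.42
eef_pos: [445.4, -20.7, 193.9]
tcp_rot: [-3.141, -0.001, 2.236]
ft_force: [-0.4, 0.0, -1.1]
opening: 1.0
grip_force: 0.0
```

move_arm([
  [[0,0,0],0,-1],
  [[0,0,0],0,-1],
  [[0,0,0],0,-1],
  [[0,0,0],0,-1],
  [[0,0,0],0,-1],
  [[0,0,0],0,-1],
])

```text
t: 8.92
eef_pos: [445.4, -20.7, 195.1]
tcp_rot: [3.141, 0.0, 2.235]
ft_force: [-0.0, 0.2, 0.6]
opening: 0.637
grip_force: 0.0
```

move_arm([
  [[0,0,0],0,1],
  [[0,0,0],0,1],
  [[0,0,0],0,1],
  [[0,0,0],0.98,1],
  [[0,0,0],0.98,1],
  [[0,0,0],0.98,1],
  [[0,0,0],0.98,1],
  [[0,0,0],0.98,1],
  [[0,0,0],0.98,1],
  [[0,0,0],0.98,1],
  [[0,0,0],0.98,1],
  [[0,0,0],0.98,1],
  [[0,0,0],0.98,1],
  [[0,0,0],0.98,1],
  [[0,0,0],0.98,1],
  [[0,0,0],0.98,1],
  [[0,0,0],0.98,1],
  [[0,0,0],0.98,1],
  [[0,0,0],0.98,1],
  [[0,0,0],0.98,1],
])

```text
t: 10.58
eef_pos: [445.4, -20.7, 194.7]
tcp_rot: [3.141, -0.0, -2.712]
ft_force: [-0.6, -0.4, -0.4]
opening: 0.998
grip_force: 0.0
```

move_arm([
  [[0,0,0],0.98,1],
  [[0,0,0],0.98,1],
  [[0,0,0],0.98,1],
  [[0,0,0],0,1],
  [[0,0,0],0,-1],
  [[0,0,0],0,-1],
  [[0,0,0],0,-1],
  [[0,0,0],0,-1],
  [[0,0,0],0,-1],
  [[0,0,0],0,-1],
])

```text
t: 11.42
eef_pos: [445.4, -20.7, 194.8]
tcp_rot: [3.142, 0.0, -2.481]
ft_force: [-0.6, 0.4, 0.5]
opening: 0.639
grip_force: 0.0
```

move_arm([
  [[0,0,0],0,-1],
  [[0,0,0],0,-1],
  [[0,0,0],0,-1],
  [[0,0,0],0,-1],
])

```text
t: 11.75
eef_pos: [445.4, -20.7, 194.8]
tcp_rot: [3.142, 0.0, -2.48]
ft_force: [-0.3, 0.5, 0.0]
opening: 0.608
grip_force: 30.0
```

move_arm([
  [[0,0,0],0,1],
  [[0,0,0],0,1],
  [[0,0,0],0,1],
  [[0,0,0],-0.98,1],
  [[0,0,0],-0.98,1],
  [[0,0,0],-0.98,1],
  [[0,0,0],-0.98,1],
  [[0,0,0],-0.98,1],
  [[0,0,0],-0.98,1],
  [[0,0,0],-0.98,1],
  [[0,0,0],-0.98,1],
  [[0,0,0],-0.98,1],
  [[0,0,0],-0.98,1],
  [[0,0,0],-0.98,1],
  [[0,0,0],-0.98,1],
  [[0,0,0],-0.98,1],
  [[0,0,0],-0.98,1],
  [[0,0,0],-0.98,1],
  [[0,0,0],-0.98,1],
  [[0,0,0],-0.98,1],
])

```text
t: 13.42
eef_pos: [445.4, -20.7, 194.8]
tcp_rot: [3.141, 0.0, 2.466]
ft_force: [-0.1, 0.5, 0.0]
opening: 1.0
grip_force: 0.0
```

move_arm([
  [[0,0,0],-0.98,1],
  [[0,0,0],-0.98,1],
  [[0,0,0],-0.98,1],
  [[0,0,0],0,-1],
  [[0,0,0],0,-1],
  [[0,0,0],0,-1],
  [[0,0,0],0,-1],
  [[0,0,0],0,-1],
  [[0,0,0],0,-1],
  [[0,0,0],0,-1],
  [[0,0,0],0,-1],
  [[0,0,0],0,-1],
])

```text
t: 14.42
eef_pos: [445.4, -20.7, 194.8]
tcp_rot: [3.142, 0.0, 2.235]
ft_force: [0.2, 0.4, -0.4]
opening: 0.609
grip_force: 30.0
```

The lid is now centred on the tool axis at (445.4,-20.7). I release it and view it in the same camera geometry as the ring in w3, which cancels the calibration error.

move_arm([
  [[0,0,0],0,1],
  [[0,0,0],0,1],
  [[0,0,0],0,1],
  [[0,0,0],0,1],
  [[0,0,0.5],0.98,1],
  [[0,0,0.5],0.98,1],
  [[0,0,0.5],0.98,1],
  [[0,0,0.5],0.98,1],
  [[0,0,0.5],0.98,1],
  [[-0.04,0.33,0.5],0.98,1],
  [[-0.04,0.33,0.5],0.98,1],
  [[0,0,0],0.98,1],
  [[0,0,0],0.98,1],
  [[0,0,0],0.98,1],
  [[0,0,0],0.98,1],
  [[0,0,0],0.98,1],
  [[0,0,0],0.98,1],
  [[0,0,0],0.98,1],
  [[0,0,0],0.98,1],
  [[0,0,0],0.98,1],
])

```text
t: 16.08
eef_pos: [442.9, -0.9, 299.8]
tcp_rot: [3.141, -0.0, -2.79]
ft_force: [-0.2, -0.8, -0.1]
opening: 1.003
grip_force: 0.0
```

move_arm([
  [[0,0,0],0.98,1],
  [[0,0,0],0.98,1],
  [[0,0,0],0.98,1],
  [[0,0,0],0.98,1],
  [[0,0,0],0,1],
  [[0,0,0],0,1],
])

```text
t: 16.58
eef_pos: [442.9, -0.9, 299.8]
tcp_rot: [3.141, -0.0, -2.483]
ft_force: [0.8, 0.6, 0.6]
opening: 1.002
grip_force: 0.0
```

```bash
cat > lidlook.py <<'E'
from m import *
import pickle
s=env.state(); print(s["t"],s["eef_pos"],s["tcp_rot"])
p=read_camera("wrist"); pickle.dump((p,s),open("p4.pkl","wb")); save(p,"w4.png")
uv=proj(p,[445.4,-20.7,23])[0]; print("expected",uv)
cv2.imwrite("pics/lid4.png",cv2.resize(p["image"][max(0,int(uv[1])-60):int(uv[1])+60,int(uv[0])-80:int(uv[0])+80,::-1],(800,600),interpolation=2))
im=p["image"].astype(int); m=((im.max(2)-im.min(2)<40)&(im.min(2)>150)).astype(np.uint8)
m=cv2.morphologyEx(m,cv2.MORPH_OPEN,np.ones((3,3)))
n,l=cv2.connectedComponents(m); k=l[int(uv[1]),int(uv[0])]
e=cv2.fitEllipse(cv2.convexHull(max(cv2.findContours((l==k).astype(np.uint8),0,1)[0],key=cv2.contourArea)))
print(e, "seen at", at_z(p,e[0],23))
E
python3 lidlook.py
```

```text
16.5833 [442.89560577  -0.91479391 299.76301457] [ 3.14142558e+00 -5.42362222e-05 -2.48278100e+00]
expected [256.70515048 204.58072315]
((255.66952514648438, 203.2240447998047), (75.93434143066406, 80.38106536865234), 87.67855834960938) seen at [445.05461191 -21.86255042  23.        ]
```

View pics/lid4.png

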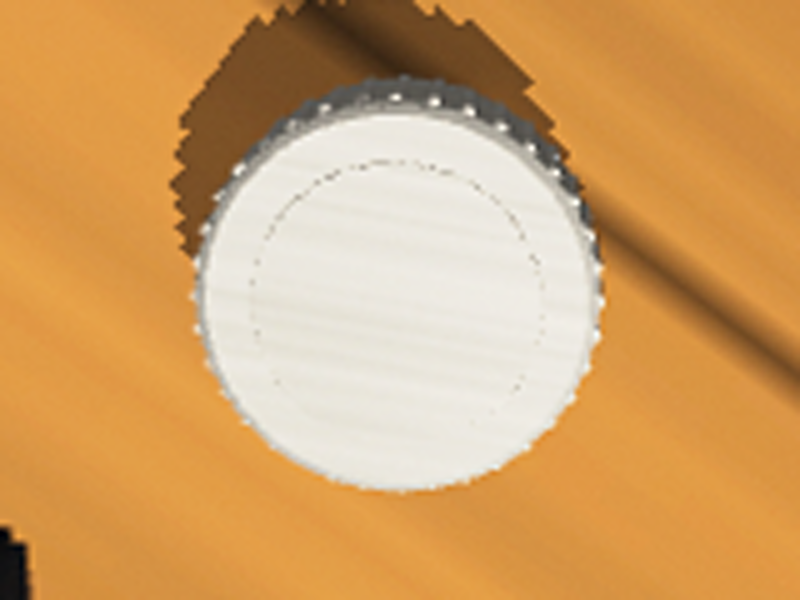

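The lid top is seen at (255.6,203.6), and the ring in the same geometry at (256.5,203.1). The differential correction puts the mouth at about (655.4,-13.5). I regrip the lid at this yaw.

move_arm([
  [[0.04,-0.33,-0.5],0,1],
  [[0.04,-0.33,-0.5],0,1],
  [[0,0,-0.7],0,1],
  [[0,0,-0.7],0,1],
  [[0,0,-0.6],0,1],
  [[0,0,-0.5],0,1],
  [[0,0,0],0,1],
  [[0,0,0],0,-1],
  [[0,0,0],0,-1],
  [[0,0,0],0,-1],
  [[0,0,0],0,-1],
  [[0,0,0],0,-1],
  [[0,0,0],0,-1],
  [[0,0,0],0,-1],
  [[0,0,0],0,-1],
  [[0,0,0],0,-1],
  [[0,0,0],0,-1],
])

```text
t: 18.05
eef_pos: [445.4, -20.7, 195.2]
tcp_rot: [-3.141, 0.0, -2.48]
ft_force: [-0.4, 0.4, 7.2]
opening: 0.607
grip_force: 30.0
```

move_arm([
  [[0,0,0.5],0,-1],
  [[0,0,0.8],0,-1],
  [[0,0,0.8],0,-1],
  [[0,0,0.8],0,-1],
  [[0,0,0.8],0,-1],
  [[0,0,0.8],0,-1],
  [[0,0,0.5],0,-1],
  [[0.8,0.03,0],0,-1],
  [[0.8,0.03,0],0,-1],
  [[0.8,0.03,0],0,-1],
  [[0.8,0.03,0],0,-1],
  [[0.8,0.03,0],0,-1],
  [[0.8,0.03,0],0,-1],
  [[0.8,0.03,0],0,-1],
  [[0.8,0.03,0],0,-1],
  [[0.6,0,0],0,-1],
  [[0,0,0],0,-1],
  [[0,0,0],0,-1],
])

```text
t: 19.55
eef_pos: [655.4, -13.5, 343.8]
tcp_rot: [3.14, -0.001, -2.48]
ft_force: [-0.3, 0.8, -2.3]
opening: 0.611
grip_force: 30.0
```

move_arm([
  [[0,0,-0.3],0,-1],
  [[0,0,-0.3],0,-1],
  [[0,0,0],0,-1],
  [[0,0,-0.07],0,-1],
  [[0,0,-0.07],0,-1],
  [[0,0,-0.07],0,-1],
  [[0,0,0],0,-1],
])

```text
t: 20.13
eef_pos: [655.3, -13.5, 320.2]
tcp_rot: [3.141, -0.0, -2.48]
ft_force: [-0.4, 0.3, -0.9]
opening: 0.605
grip_force: 30.0
```

move_arm([
  [[0,0,-0.05],0,-1],
  [[0,0,-0.05],0,-1],
  [[0,0,0],0,-1],
])

```text
t: 20.38
eef_pos: [655.3, -13.5, 317.3]
tcp_rot: [3.141, -0.0, -2.48]
ft_force: [0.3, 0.3, -2.6]
opening: 0.61
grip_force: 30.0
```

move_arm([
  [[0,0,-0.05],0,-1],
  [[0,0,-0.03],0,-1],
  [[0,0,0],0,-1],
])

```text
t: 20.63
eef_pos: [655.3, -13.5, 314.8]
tcp_rot: [3.141, -0.0, -2.48]
ft_force: [0.7, 1.2, -1.7]
opening: 0.61
grip_force: 30.0
```

```bash
python3 -c "
from h import *
s=env.state(); print(s['eef_pos'],s['ft_force'],s['moment'])"
```

```text
[655.34134369 -13.52692308 314.84268729] [ 0.66161852  1.15780933 -1.67470366] [0.06230553 0.00190784 0.03338498]
```

move_arm([
  [[0,0,-0.04],0,-1],
  [[0,0,-0.04],0,-1],
  [[0,0,0],0,-1],
])

```text
t: 20.88
eef_pos: [655.3, -13.5, 312.4]
tcp_rot: [3.141, -0.0, -2.48]
ft_force: [0.3, -0.2, -0.9]
opening: 0.609
grip_force: 30.0
```

move_arm([
  [[0,0,-0.04],0,-1],
  [[0,0,0],0,-1],
])

```text
t: 21.05
eef_pos: [655.4, -13.5, 311.3]
tcp_rot: [3.141, -0.0, -2.48]
ft_force: [0.5, -0.7, -2.3]
opening: 0.611
grip_force: 30.0
```

move_arm([
  [[0,0,-0.04],0,-1],
  [[0,0,0],0,-1],
])

```text
t: 21.22
eef_pos: [655.4, -13.5, 310.1]
tcp_rot: [3.141, -0.0, -2.48]
ft_force: [0.6, 0.2, -3.0]
opening: 0.613
grip_force: 30.0
```

move_arm([
  [[0,0,-0.03],0,-1],
  [[0,0,0],0,-1],
])

```text
t: 21.38
eef_pos: [655.4, -13.5, 309.2]
tcp_rot: [3.141, -0.0, -2.48]
ft_force: [-0.6, -0.1, -1.0]
opening: 0.611
grip_force: 30.0
```

move_arm([
  [[0,0,-0.03],0,-1],
  [[0,0,0],0,-1],
])

```text
t: 21.55
eef_pos: [655.4, -13.5, 308.3]
tcp_rot: [3.141, -0.0, -2.48]
ft_force: [-0.3, -0.6, -2.8]
opening: 0.612
grip_force: 30.0
```

move_arm([
  [[0,0,-0.03],0,-1],
  [[0,0,0],0,-1],
])

```text
t: 21.72
eef_pos: [655.3, -13.5, 307.4]
tcp_rot: [3.141, -0.0, -2.48]
ft_force: [-0.5, 0.5, -2.3]
opening: 0.61
grip_force: 30.0
```

move_arm([
  [[0,0,-0.02],0,-1],
  [[0,0,0],0,-1],
])

```text
t: 21.88
eef_pos: [655.4, -13.6, 306.9]
tcp_rot: [3.141, -0.0, -2.48]
ft_force: [0.5, 0.4, -1.5]
opening: 0.608
grip_force: 30.0
```

move_arm([
  [[0,0,-0.02],0,-1],
  [[0,0,0],0,-1],
])

```text
t: 22.05
eef_pos: [655.4, -13.5, 306.5]
tcp_rot: [-3.142, 0.0, -2.48]
ft_force: [-0.1, 0.1, 0.2]
opening: 0.609
grip_force: 30.0
```

move_arm([
  [[0,0,-0.02],0,-1],
  [[0,0,0],0,-1],
])

```text
t: 22.22
eef_pos: [655.4, -13.5, 306.3]
tcp_rot: [-3.141, 0.001, -2.48]
ft_force: [-1.4, 0.3, 3.9]
opening: 0.606
grip_force: 30.0
```

move_arm([
  [[0,0,0],-0.5,-1],
  [[0,0,0],-0.5,-1],
  [[0,0,0],-0.5,-1],
  [[0,0,0],0,-1],
])

```text
t: 22.55
eef_pos: [655.3, -13.5, 305.6]
tcp_rot: [3.141, -0.0, -2.602]
ft_force: [0.3, 0.2, -2.0]
opening: 0.611
grip_force: 30.0
```

```bash
cat > s.py <<'E'
from cell import env
s=env.state(); print(s['t'],s['eef_pos'].round(2),s['tcp_rot'].round(3),s['ft_force'].round(1),s['moment'].round(3),s['joints'][5].round(3))
E
python3 s.py
```

```text
22.55 [655.33 -13.52 305.56] [ 3.141 -0.    -2.602] [ 0.3  0.2 -2. ] [ 0.044 -0.015 -0.063] -2.232
```

move_arm([
  [[0,0,0],-0.5,-1],
  [[0,0,0],-0.5,-1],
  [[0,0,0],-0.5,-1],
  [[0,0,0],0,-1],
])

```text
t: 22.88
eef_pos: [655.4, -13.5, 305.5]
tcp_rot: [3.141, -0.0, -2.721]
ft_force: [-0.3, -0.3, -2.5]
opening: 0.604
grip_force: 30.0
```

```bash
python3 s.py
```

```text
22.8833 [655.36 -13.53 305.54] [ 3.141 -0.    -2.721] [-0.3 -0.3 -2.5] [ 0.055 -0.009  0.045] -2.113
```

It landed on the thread and the contact went away when turned. I lower it further by feel.

move_arm([
  [[0,0,-0.02],0,-1],
  [[0,0,0],0,-1],
])

```text
t: 23.05
eef_pos: [655.3, -13.5, 304.9]
tcp_rot: [3.141, -0.0, -2.718]
ft_force: [-0.6, -0.2, -2.2]
opening: 0.607
grip_force: 30.0
```

move_arm([
  [[0,0,-0.02],0,-1],
  [[0,0,0],0,-1],
])

```text
t: 23.22
eef_pos: [655.4, -13.5, 304.4]
tcp_rot: [3.141, -0.0, -2.72]
ft_force: [0.9, 0.2, -1.9]
opening: 0.609
grip_force: 30.0
```

move_arm([
  [[0,0,-0.02],0,-1],
  [[0,0,0],0,-1],
])

```text
t: 23.38
eef_pos: [655.4, -13.5, 303.8]
tcp_rot: [3.141, -0.0, -2.72]
ft_force: [-0.2, -0.6, -1.3]
opening: 0.61
grip_force: 30.0
```

```bash
python3 s.py
```

```text
23.3833 [655.36 -13.53 303.85] [ 3.141 -0.    -2.72 ] [-0.2 -0.6 -1.3] [0.017 0.035 0.059] -2.114
```

move_arm([
  [[0,0,-0.015],0,-1],
  [[0,0,0],0,-1],
])

```text
t: 23.55
eef_pos: [655.4, -13.6, 303.7]
tcp_rot: [-3.142, 0.0, -2.72]
ft_force: [-1.0, -0.4, -1.0]
opening: 0.609
grip_force: 30.0
```

move_arm([
  [[0,0,-0.015],0,-1],
  [[0,0,0],0,-1],
])

```text
t: 23.72
eef_pos: [655.4, -13.5, 303.4]
tcp_rot: [-3.141, 0.0, -2.72]
ft_force: [-2.0, -0.1, 2.1]
opening: 0.614
grip_force: 30.0
```

move_arm([
  [[0,0,-0.015],0,-1],
  [[0,0,0],0,-1],
])

```text
t: 23.88
eef_pos: [655.4, -13.5, 303.3]
tcp_rot: [-3.141, 0.001, -2.72]
ft_force: [-2.5, 0.0, 5.2]
opening: 0.612
grip_force: 30.0
```

move_arm([
  [[0,0,-0.015],0,-1],
  [[0,0,0],0,-1],
])

```text
t: 24.05
eef_pos: [655.4, -13.5, 303.1]
tcp_rot: [-3.141, 0.001, -2.72]
ft_force: [-4.0, 0.4, 9.6]
opening: 0.61
grip_force: 30.0
```

```bash
python3 s.py
```

```text
24.05 [655.35 -13.49 303.14] [-3.141e+00  1.000e-03 -2.720e+00] [-4.   0.4  9.6] [ 0.15   0.635 -0.032] -2.113
```

move_arm([
  [[-0.02,0,0.01],0,-1],
  [[0,0,0],0,-1],
])

```text
t: 24.22
eef_pos: [655.0, -13.5, 303.3]
tcp_rot: [-3.141, 0.002, -2.72]
ft_force: [-0.1, 0.0, 6.8]
opening: 0.609
grip_force: 30.0
```

```bash
python3 s.py
```

```text
24.2167 [654.97 -13.53 303.31] [-3.141e+00  2.000e-03 -2.720e+00] [-0.1  0.   6.8] [ 0.133  0.036 -0.047] -2.114
```

move_arm([
  [[0,0,0],-0.5,-1],
  [[0,0,0],-0.5,-1],
  [[0,0,0],-0.5,-1],
  [[0,0,0],0,-1],
])

```text
t: 24.55
eef_pos: [655.0, -13.5, 303.3]
tcp_rot: [-3.141, 0.002, -2.843]
ft_force: [0.6, 0.1, 7.6]
opening: 0.606
grip_force: 30.0
```

```bash
python3 s.py
```

```text
24.55 [655.04 -13.55 303.29] [-3.141e+00  2.000e-03 -2.843e+00] [0.6 0.1 7.6] [0.049 0.064 0.03 ] -1.991
```

move_arm([
  [[0,0,0.02],-0.5,-1],
  [[0,0,0],-0.5,-1],
  [[0,0,0],-0.5,-1],
  [[0,0,0],0,-1],
  [[0,0,0],0,-1],
])

```text
t: 24.97
eef_pos: [654.9, -13.6, 303.4]
tcp_rot: [-3.141, 0.001, -2.959]
ft_force: [0.0, -0.7, 3.4]
opening: 0.607
grip_force: 30.0
```

```bash
python3 s.py
```

```text
24.9667 [654.94 -13.55 303.39] [-3.141e+00  1.000e-03 -2.959e+00] [ 0.  -0.7  3.4] [ 0.039 -0.09  -0.01 ] -1.875
```

move_arm([
  [[0,0,0],-0.5,-1],
  [[0,0,0],-0.5,-1],
  [[0,0,0],0,-1],
  [[0,0,0],0,-1],
])

```text
t: 25.3
eef_pos: [654.9, -13.6, 303.3]
tcp_rot: [-3.142, 0.001, -3.038]
ft_force: [0.3, -0.2, 5.2]
opening: 0.611
grip_force: 30.0
```

```bash
python3 s.py
```

```text
25.3 [654.9  -13.56 303.34] [-3.142e+00  1.000e-03 -3.038e+00] [ 0.3 -0.2  5.2] [ 0.004 -0.117 -0.018] -1.796
```

move_arm([
  [[0,0,0],-0.5,-1],
  [[0,0,0],-0.5,-1],
  [[0,0,0],0,-1],
  [[0,0,0],0,-1],
])

```text
t: 25.63
eef_pos: [654.8, -13.5, 303.3]
tcp_rot: [3.142, 0.001, -3.119]
ft_force: [0.3, 0.8, 4.8]
opening: 0.609
grip_force: 30.0
```

```bash
python3 s.py
```

```text
25.6333 [654.84 -13.54 303.29] [ 3.142e+00  1.000e-03 -3.119e+00] [0.3 0.8 4.8] [-0.026  0.052 -0.046] -1.715
```

move_arm([
  [[0,0,0.015],-0.5,-1],
  [[0,0,0],-0.5,-1],
  [[0,0,0],0,-1],
  [[0,0,0],0,-1],
])

```text
t: 25.97
eef_pos: [654.8, -13.5, 303.4]
tcp_rot: [3.141, -0.0, 3.085]
ft_force: [0.2, 0.5, 3.7]
opening: 0.607
grip_force: 30.0
```

```bash
python3 s.py
```

```text
25.9667 [654.76 -13.51 303.42] [ 3.141 -0.     3.085] [0.2 0.5 3.7] [ 0.028  0.032 -0.004] -1.636
```

move_arm([
  [[0,0,0],-0.5,-1],
  [[0,0,0],-0.5,-1],
  [[0,0,0],0,-1],
  [[0,0,0],0,-1],
])

```text
t: 26.3
eef_pos: [654.8, -13.5, 303.4]
tcp_rot: [3.141, -0.0, 3.005]
ft_force: [1.4, -0.7, 2.5]
opening: 0.608
grip_force: 30.0
```

```bash
python3 s.py
```

```text
26.3 [654.77 -13.51 303.44] [ 3.141 -0.     3.005] [ 1.4 -0.7  2.5] [ 0.001 -0.007 -0.003] -1.556
```

move_arm([
  [[0,0,0],-0.5,-1],
  [[0,0,0],-0.5,-1],
  [[0,0,0],0,-1],
  [[0,0,0],0,-1],
])

```text
t: 26.63
eef_pos: [654.8, -13.5, 303.5]
tcp_rot: [3.141, -0.0, 2.925]
ft_force: [-0.1, -0.5, 3.2]
opening: 0.611
grip_force: 30.0
```

```bash
python3 s.py
```

```text
26.6333 [654.77 -13.54 303.47] [ 3.141 -0.     2.925] [-0.1 -0.5  3.2] [ 0.037 -0.022 -0.028] -1.476
```

move_arm([
  [[0,0,0],-0.5,-1],
  [[0,0,0],-0.5,-1],
  [[0,0,0],0,-1],
  [[0,0,0],0,-1],
])

```text
t: 26.97
eef_pos: [654.8, -13.5, 303.5]
tcp_rot: [3.141, -0.0, 2.845]
ft_force: [0.4, 1.0, 2.0]
opening: 0.611
grip_force: 30.0
```

```bash
python3 s.py
```

```text
26.9667 [654.77 -13.52 303.45] [ 3.141 -0.     2.845] [0.4 1.  2. ] [-0.01  -0.019  0.025] -1.396
```

move_arm([
  [[0,0,0],-0.5,-1],
  [[0,0,0],-0.5,-1],
  [[0,0,0],0,-1],
  [[0,0,0],0,-1],
])

```text
t: 27.3
eef_pos: [654.8, -13.5, 303.5]
tcp_rot: [3.141, -0.0, 2.765]
ft_force: [0.1, 0.6, 2.0]
opening: 0.612
grip_force: 30.0
```

```bash
python3 s.py
```

```text
27.3 [654.76 -13.53 303.48] [ 3.141 -0.     2.765] [0.1 0.6 2. ] [0.022 0.035 0.032] -1.316
```

move_arm([
  [[0,0,0],-0.5,-1],
  [[0,0,0],-0.5,-1],
  [[0,0,0],0,-1],
  [[0,0,0],0,-1],
])

```text
t: 27.63
eef_pos: [654.8, -13.5, 303.5]
tcp_rot: [3.142, -0.0, 2.686]
ft_force: [-0.2, -0.4, 1.8]
opening: 0.608
grip_force: 30.0
```

```bash
python3 s.py
```

```text
27.6333 [654.77 -13.51 303.48] [ 3.142 -0.     2.686] [-0.2 -0.4  1.8] [0.03  0.019 0.025] -1.236
```

move_arm([
  [[0,0,0],-0.5,-1],
  [[0,0,0],-0.5,-1],
  [[0,0,0],0,-1],
  [[0,0,0],0,-1],
])

```text
t: 27.97
eef_pos: [654.8, -13.5, 303.5]
tcp_rot: [3.142, -0.0, 2.606]
ft_force: [0.5, 0.4, 2.1]
opening: 0.609
grip_force: 30.0
```

```bash
python3 s.py
```

```text
27.9667 [654.77 -13.53 303.49] [ 3.142 -0.     2.606] [0.5 0.4 2.1] [ 0.041  0.045 -0.037] -1.156
```

move_arm([
  [[0,0,0],-0.5,-1],
  [[0,0,0],-0.5,-1],
  [[0,0,0],0,-1],
  [[0,0,0],0,-1],
])

```text
t: 28.3
eef_pos: [654.8, -13.5, 303.4]
tcp_rot: [3.141, -0.0, 2.526]
ft_force: [-0.0, 0.4, 1.7]
opening: 0.61
grip_force: 30.0
```

```bash
python3 s.py
```

```text
28.3 [654.77 -13.48 303.44] [ 3.141 -0.     2.526] [-0.   0.4  1.7] [ 0.04  -0.059  0.014] -1.076
```

move_arm([
  [[0,0,0],-0.5,-1],
  [[0,0,0],-0.5,-1],
  [[0,0,0],0,-1],
  [[0,0,0],0,-1],
])

```text
t: 28.63
eef_pos: [654.7, -13.4, 303.3]
tcp_rot: [-3.142, -0.0, 2.446]
ft_force: [0.3, 2.1, -0.4]
opening: 0.612
grip_force: 30.0
```

```bash
python3 s.py
```

```text
28.6333 [654.73 -13.41 303.29] [-3.142 -0.     2.446] [ 0.3  2.1 -0.4] [ 0.198 -0.117  0.106] -0.996
```

The lid is starting to draw in. From here I use small steps with averaged torque.

```bash
cat > s.py <<'E'
from cell import env, read_camera
import numpy as np
F=[];M=[]
for i in range(8):
    read_camera("wrist"); s=env.state(); F.append(s['ft_force']); M.append(s['moment'])
print(s['t'],s['eef_pos'].round(2),s['tcp_rot'].round(3),np.mean(F,0).round(2),np.mean(M,0).round(3),np.std(M,0)[2].round(3))
E
python3 s.py
```

```text
29.0333 [654.75 -13.46 303.32] [-3.142 -0.     2.443] [ 0.79  1.64 -1.47] [ 0.295 -0.159  0.109] 0.023
```

move_arm([
  [[0,0,-0.005],-0.4,-1],
  [[0,0,0],0,-1],
  [[0,0,0],0,-1],
])

```text
t: 29.28
eef_pos: [654.7, -13.5, 303.3]
tcp_rot: [-3.142, -0.0, 2.412]
ft_force: [0.6, 1.6, -0.6]
opening: 0.613
grip_force: 30.0
```

```bash
python3 s.py
```

```text
29.6833 [654.74 -13.49 303.28] [-3.142 -0.     2.411] [ 0.47  2.21 -2.09] [ 0.387 -0.074  0.166] 0.023
```

move_arm([
  [[0,0,0],-0.5,-1],
  [[0,0,0],0,-1],
  [[0,0,0],0,-1],
])

```text
t: 29.93
eef_pos: [654.7, -13.5, 303.2]
tcp_rot: [-3.141, -0.0, 2.372]
ft_force: [-0.1, 2.5, -4.1]
opening: 0.611
grip_force: 30.0
```

```bash
python3 s.py
```

```text
30.3333 [654.72 -13.54 303.2 ] [-3.141 -0.     2.371] [ 0.18  2.21 -3.91] [ 0.381 -0.     0.213] 0.024
```

move_arm([
  [[0,0,-0.005],-0.4,-1],
  [[0,0,0],0,-1],
  [[0,0,0],0,-1],
])

```text
t: 30.58
eef_pos: [654.7, -13.5, 303.1]
tcp_rot: [-3.141, -0.0, 2.34]
ft_force: [-1.0, 2.0, -4.0]
opening: 0.613
grip_force: 30.0
```

```bash
python3 s.py
```

```text
30.9833 [654.72 -13.51 303.14] [-3.142 -0.     2.339] [-0.66  2.2  -4.32] [0.378 0.169 0.316] 0.024
```

Torque is 0.27–0.32 N m, which is snug. I let go and retreat straight up.

move_arm([
  [[0,0,0],0,0.6],
  [[0,0,0],0,1],
  [[0,0,0],0,1],
  [[0,0,0],0,1],
  [[0,0,0],0,1],
  [[0,0,0],0,1],
  [[0,0,0.3],0,1],
  [[0,0,0.6],0,1],
  [[0,0,0.8],0,1],
  [[0,0,0.8],0,1],
  [[-0.5,0,0.8],0,1],
  [[-0.5,0,0.8],0,1],
  [[-0.5,0,0],0,1],
  [[0,0,0],0,1],
  [[0,0,0],0,1],
])

```text
t: 32.23
eef_pos: [609.5, -13.5, 427.1]
tcp_rot: [3.141, 0.001, 2.339]
ft_force: [-0.4, 0.6, 0.2]
opening: 1.001
grip_force: 0.0
```

```bash
python3 - <<'E'
from h import *
p=read_camera("wrist"); u,v=proj(p,[654.7,-13.5,132])[0]; print(u,v); print([(r["at"],r["confidence"]) for r in search_frame("lid_center",p)])
x,y=int(min(max(u-110,0),340)),int(min(max(v-82,0),255)); cv2.imwrite("pics/end.png",cv2.resize(p["image"][y:y+165,x:x+220,::-1],(800,600)))
E
```

```text
320.7490485216319 247.9912151284325
[([317.9, 245.1], 0.71), ([49.3, 16.0], 0.7), ([119.3, 167.0], 0.57)]
```

View pics/end.png

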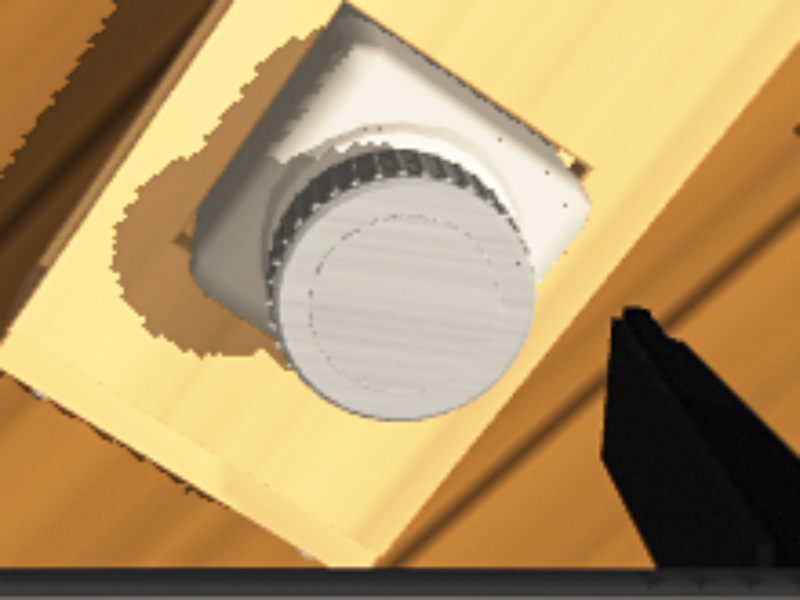

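The lid sits level on the jar's neck at wrist pixel (318,245), clear of the fingers.

```bash
python3 -c "
from cell import env
print(env.job_done())"
```

```text
the job is handed in; nothing more can be done
None
```

The steel lid is on the jar of dowels, screwed down until the torque read about 0.3 N m (snug is 0.25 to 0.32), then let go; I handed the job in at about 32 s of the 61 s allowed, and the judge returned no verdict.

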